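# Test the emergency stop of the bench shaker

### The job

Carry out the stop check of the bench shaker: press the three-lobed mushroom stop in until it latches, then push one of its lobes round clockwise (seen from above) with a fingertip until the stop pops back out, and let it turn back. Then press the round reset button on the button box all the way in and let go of it. Only press and push, do not grip the stop, and leave the two square buttons and the things on the bench alone.

Things in the scene. Friction and masses are not known exactly. Their poses are not given: they have to be found in the camera images.
- stop_station: grey steel box that carries the mushroom stop, 110 x 110 x 55 mm tall, fixed to the bench; origin at the centre of its underside, z up. The stop's vertical axis passes through the origin. A metal collar (48 mm diameter, top 67 mm above the bench) and a thin stem carry the head
- stop_top (a point): top centre of the stop's dark grey plastic head, on its vertical axis: 106 mm above the bench when out, 98 mm when latched in. The head is a dome, 52 mm diameter, with three equal lobes at 120 degrees. The flat underside of dome and lobes is 23 mm below this point, so 83 mm above the bench when out, 75 mm when in
- stop_lobe (a point): tip of one of the three lobes, 40 mm from the head's axis and half way up the lobe (14 mm below stop_top); moves with the head. Lobes are 16 mm wide, round-ended, 18 mm thick. The other two lie 120 and 240 degrees round the axis; between lobes there is free space for a finger outside the dome
- stop_press (a joint): how far the stop is pushed in, m: 0 out, 0.008 fully in. It takes about 4.5 N to start; past halfway it snaps in and stays latched until twisted. Hard stop at the bottom
- stop_twist (a joint): twist of the head, rad, growing clockwise as seen from above: 0 at rest, 0.75 at the hard stop. A spring turns it back to 0 when let go. Latched in, it takes about 0.1 to 0.2 N m (3 to 6 N at a lobe tip); a cam lifts the head as it turns, and beyond about 0.55 rad the latch has let go and the head rises to its out height, fully so once the finger no longer rubs on it.
- reset_top (a point): the round reset button: dark grey, 28 mm diameter, at one end of the row of three buttons on the grey button box (75 x 165 mm, 50 mm tall, fixed to the bench). This point is the centre of the button's top face, 72 mm above the bench; the metal collar round it is 44 mm diameter, top at 62 mm. The two square buttons stand 50 and 100 mm away along the row
- reset (a joint): how far the reset button is pressed, m: 0 out, 0.006 fully down; fully down takes 4 N and a spring brings it back
- square_mid (a joint): travel of the middle button of the row (square, 26 mm), m: 0 out, 0.006 down; not to be pressed
- square_end (a joint): travel of the far end button of the row (square, 26 mm), m: 0 out, 0.006 down; not to be pressed
- vial: small amber glass sample vial with white cap, 26 mm diameter, 60 mm tall, often standing between the two control boxes, loose; a bystander, to be left where it is. Its origin is the centre of its underside
- beaker: open glass beaker, 68 mm diameter, 85 mm tall, loose; a bystander, to be left where it is. Its origin is the centre of its underside
- wash_bottle: white plastic wash bottle with blue screw cap and bent blue spout, 68 mm diameter, 182 mm tall with the spout, loose; a bystander, to be left where it is. Its origin is the centre of its underside
- reagent_jar: white plastic jar with blue lid, 68 mm diameter, 85 mm tall, loose; a bystander, to be left where it is. Its origin is the centre of its underside
- flask: conical glass flask, 80 mm diameter at the foot, 120 mm tall, loose; a bystander, to be left where it is. Its origin is the centre of its underside
- cuvette_box: box with white lid, 92 x 62 x 42 mm, loose; a bystander, to be left where it is. Its origin is the centre of its underside
- screwdriver: screwdriver with grey handle, 170 mm long, lying flat on the bench between the robot and the control boxes, loose; a bystander, to be left where it is. Its origin is within the tool
There are look-alikes about, which are no part of the job. What is shaped like the stop_station but orange or pink is not meant.

How it is judged:
On the way, in this order (a step that is already met when the one before it is completed fails the run):
1. the stop is pressed fully in and latched (value of joint stop_press above 0.0065 m), for 0.1 s.
2. the head is being twisted clockwise while it is still latched in (value of joint stop_twist above 0.25 rad and value of joint stop_press above 0.003 m).
3. the stop has popped out and its head has turned back to rest (value of joint stop_press below 0.0015 m and value of joint stop_twist below 0.12 rad), for 0.2 s.
4. the round reset button is pressed all the way in (value of joint reset above 0.0045 m and value of joint stop_press below 0.0015 m), for 0.05 s.
At the end, for the whole second after the job is handed in: the stop is out (pushed in less than 1.5 mm) and its head turned back (within 0.12 rad of rest), the reset and both square buttons are out (less than 1.5 mm down), and every bystander is within 25 mm of where it stood (all of step 3 and value of joint each of reset, square_mid, square_end below 0.0015 m and distance of each of vial, beaker, wash_bottle, reagent_jar, flask, cuvette_box, screwdriver from where it was at the start of the episode below 0.025 m); the robot touches nothing.
It fails at once if a square button is pressed (more than 3 mm) (value of joint any of square_mid, square_end above 0.003 m).
It fails at once if the stop is gripped or crushed (the fingers load its head with more than 35 N) (contact force between the fingers and stop_twist above 35 N).
It fails at once if a bystander is lifted, carried or knocked away (moved more than 25 mm) (distance of any of vial, beaker, wash_bottle, reagent_jar, flask, cuvette_box, screwdriver from where it was at the start of the episode above 0.025 m).
It also fails if it takes over 58 s, if anything falls off the work surface, if the arm or the gripper's body presses on something with over 40 N, if the wrist force passes 120 N, or if a joint passes its speed limit or range.

### The arm

A 6-joint arm with a two-finger parallel gripper is mounted at the origin on the work surface. World frame = base frame: x ahead of the robot, y to its left, z up, the work surface at z = 0. Lengths are in m, angles in rad, forces in N, time in s.
With the tool pointing down it reaches from about 0.35 to 0.85 m from the base axis. Payload 8.1 kg.
Tool frame: the origin (TCP) lies at the very end of the fingers, on their centre line; the grasp point (between the pads) lies 19 mm behind it; y points along the fingers, x is the direction in which the jaws open and shut, and the axes are right-handed (so a half turn about y gives the same grasp; the last joint's range is limited). The gripper opens to 85 mm and grips with 20 to 120 N. Pads are 22 mm wide; open, the fingers measure 114 mm over their backs; the gripper's body (76 mm by 85 mm) begins 54 mm behind the grasp point. The pads swing forward as they close: fully open they stand 13 mm farther back than shut.
Start: joints at [-1.363, 0.13, 1.488, -0, 1.523, -0.085], TCP at [0.173, -0.574, 0.231] pointing down, gripper open.
Joint ranges: [-2.96, 2.96], [-0.89, 2.26], [0.02, 2.5], [-1.34, 4.48], [0, 2.73], [-2.66, 2.66]. Speed limits (rad/s): [2.39, 2.39, 2.79, 3.14, 3.14, 3.14].

### API

Orientations are given as a unit quaternion [x, y, z, w].
In Python, from plant import arm gives the robot as it stands. The module is installed in compiled form; this text tells all that it offers. Calls block until the motion is done:
- arm.move_to(position, orientation): joint-space move of the TCP to a pose.
- arm.line_to(position, ori=None, max_speed=0.15): straight line of the TCP; ori=None keeps the orientation; max_speed is the mean speed in m/s.
- arm.move_joints(angles): joint-space move.
- arm.set_gripper(opening): opening from 0.0 (shut) to 1.0 (fully open); the grip force is fixed at half the most; returns when the fingers have stopped.
- arm.sleep(seconds).
- arm.inverse_kinematics(position, orientation): joint angles nearest the present ones, or None.
- arm.sense(): the state.
- arm.read_camera(name): name is "side" or "top" or "wrist"; returns the picture (400x640x3 uint8, red, green, blue); there is no depth.
- arm.camera_model(name): a dict with "camera_matrix" (3x3 intrinsics, pixels), "k1" (the pictures are not rectified: a ray, as slopes to the right and down, at radius r is drawn at 1 + k1 r^2 times it, then the intrinsics apply), "camera_from_world" (4x4, takes a point from world to camera coordinates); the wrist camera has in their place "mount" (4x4, takes a point from camera to tool coordinates, whose origin is the TCP and whose axes are the tool frame's). Camera axes: x right, y down, z forward; pixel columns grow to the right and rows downward; lengths in m; the calibration is good to about 2 mm. A picture is of the moment at which its call begins: read the wrist's pose just before it. camera_model takes no time and is no camera call.
A pose or a line that the arm cannot do raises arm.IKError and nothing moves.
- arm.close_job(): hands the job in, once; it reports no verdict.
The state is a dict: "time": time; "q": joint angles; "qd": joint speeds; "joint_torque": joint torques, N m; "tool_pos": TCP position; "ee_rot": TCP orientation; "contact_force": force on the tool from outside, world axes, zero at the start; "torque": the same for the moment, N m; "grip_width": opening from 0.0 (shut) to 1.0 (fully open).
Only numpy, scipy, OpenCV 4.12 (cv2) and the standard library are available. Lean on these libraries where they do the work, as an engineer would, in place of code of your own. Each camera call takes 0.05 s, during which the arm holds its last target. There are 200 camera calls.

## Working session

There is one attempt and no reset: what is moved stays moved. The work goes in short steps, each a Python script; the robot and the scene stay as the last script left them, time stands still between calls to the robot, and variables do not carry over. Pictures are saved under pics/ and viewed, about 8 in all and at most 12, crops included, and the job is handed in when it is done.

```bash
mkdir -p pics; cat > h.py <<'E'
import numpy as np, cv2
from plant import arm
def snap(n,f):
    s=arm.sense(); im=arm.read_camera(n); cv2.imwrite('pics/'+f,im[:,:,::-1]); return im,s
E
python3 - <<'E'
from h import *
for n in('top','side'):
    snap(n,n+'0.png'); print(n,arm.camera_model(n))
print(arm.camera_model('wrist')); print(arm.sense())
E
```

```text
top {'camera_matrix': array([[444.43054811,   0.        , 305.42634283],
       [  0.        , 444.43054811, 196.13768292],
       [  0.        ,   0.        ,   1.        ]]), 'k1': 0.03168275196698706, 'camera_from_world': array([[ 0.02624703, -0.99957255,  0.01287694, -0.00788861],
       [-0.9874866 , -0.02792916, -0.15521013,  0.59067948],
       [ 0.15550343, -0.008642  , -0.98779755,  1.5509275 ],
       [ 0.        ,  0.        ,  0.        ,  1.        ]])}
side {'camera_matrix': array([[428.19044403,   0.        , 319.22614298],
       [  0.        , 428.19044403, 197.21319559],
       [  0.        ,   0.        ,   1.        ]]), 'k1': -0.0295211454333601, 'camera_from_world': array([[-0.78616621, -0.61801431, -0.0010001 ,  0.45051826],
       [-0.32106149,  0.4097989 , -0.85380582,  0.2468262 ],
       [ 0.52807406, -0.67091219, -0.52059065,  0.98286464],
       [ 0.        ,  0.        ,  0.        ,  1.        ]])}
{'camera_matrix': array([[330.92770922,   0.        , 319.15701194],
       [  0.        , 330.92770922, 200.77691734],
       [  0.        ,   0.        ,  
[... 354 characters left out ...]
00000000e+00,
         1.00000000e+00]])}
{'time': 0.1, 'q': array([-1.36341639e+00,  1.31085389e-01,  1.48918186e+00, -3.23202603e-05,
        1.52297644e+00, -8.53864079e-02]), 'qd': array([ 0.00075057, -0.00129482, -0.00409946, -0.00154671,  0.00019918,
        0.00190214]), 'joint_torque': array([ 1.82728185e-03, -5.70948780e+01, -5.01944017e+01, -9.31092131e-05,
        7.90187682e-03,  4.81071208e-05]), 'tool_pos': array([ 0.17307759, -0.57398184,  0.23034317]), 'ee_rot': array([-0.56720488,  0.4221662 , -0.42127677,  0.56796144]), 'contact_force': array([ 0.33767853, -1.01198763, -0.8433128 ]), 'torque': array([-0.02711539, -0.0030521 ,  0.03838102]), 'grip_width': 1.0038482821012404}
```

View pics/top0.png

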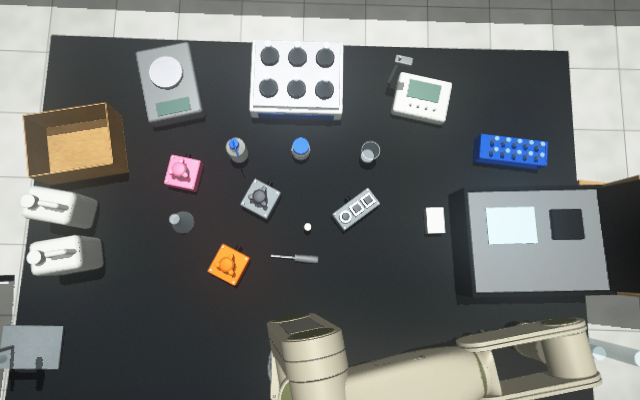

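View pics/side0.png

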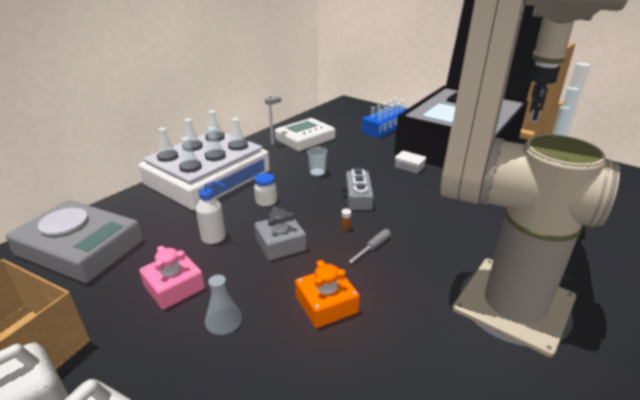

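The top view shows three stations: grey at (262,199), which is the target, orange at (228,265) and pink at (183,173), both look-alikes. The button box is at (356,208), with its round button apparently at the lower-left end (346,216). I'll check both in one close crop.

```bash
cat >> h.py <<'E'
def ray(n,uv,s=None):
    m=arm.camera_model(n); K=m['camera_matrix']
    x=cv2.undistortPoints(np.array([[uv]],float),K,np.array([m['k1'],0,0,0,0]))[0,0]
    d=np.array([x[0],x[1],1.])
    if n=='wrist':
        from scipy.spatial.transform import Rotation as R
        A=R.from_quat(s['ee_rot']).as_matrix(); M=m['mount']
        return A@M[:3,3]+s['tool_pos'],A@M[:3,:3]@d
    T=m['camera_from_world']; return -T[:3,:3].T@T[:3,3],T[:3,:3].T@d
def onz(n,uv,z,s=None):
    o,d=ray(n,uv,s); return o+d*(z-o[2])/d[2]
E
python3 - <<'E'
from h import *
im=cv2.imread('pics/top0.png')[165:245,225:385]
cv2.imwrite('pics/c0.png',cv2.resize(im,None,fx=5,fy=5,interpolation=cv2.INTER_CUBIC))
for uv,z in(((262,197),.1),((346,216),.072),((357,208),.072),((369,199),.072),((308,227),.06),((236,148),.15),((300,148),.085),((228,265),.1)): print(uv,onz('top',uv,z).round(3))
E
```

```text
(262, 197) [0.575 0.159 0.1  ]
(346, 216) [ 0.52  -0.136  0.072]
(357, 208) [ 0.549 -0.174  0.072]
(369, 199) [ 0.583 -0.217  0.072]
(308, 227) [ 0.479 -0.004  0.06 ]
(236, 148) [0.733 0.25  0.15 ]
(300, 148) [0.758 0.032 0.085]
(228, 265) [0.34  0.264 0.1  ]
```

View pics/c0.png

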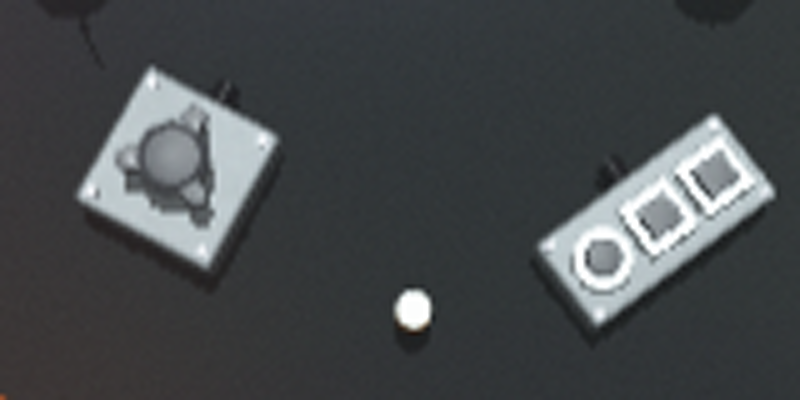

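The crop confirms it: the grey three-lobed stop has its dome at about (259,195) and the round button is at (346,216), at the near-left end of the row. Next I'll move above the stop.

```bash
cat >> h.py <<'E'
from scipy.spatial.transform import Rotation as R
def down(psi): # tool x at yaw psi, y down
    c,s=np.cos(psi),np.sin(psi)
    return R.from_matrix(np.array([[c,0,-s],[s,0,c],[0,-1,0]])).as_quat()
E
python3 - <<'E'
from h import *
print(R.from_quat(arm.sense()['ee_rot']).as_matrix().round(2))
arm.set_gripper(0.0)
for p in np.arange(-180,180,30):
    q=arm.inverse_kinematics([.57,.165,.28],down(np.radians(p))); print(p,None if q is None else np.round(q,2))
E
```

```text
[[ 0.29 -0.    0.96]
 [-0.96  0.    0.29]
 [-0.   -1.    0.  ]]
-180 None
-150 None
-120 [ 0.2   0.1   1.44 -0.    1.61  2.29]
-90 [ 0.2   0.1   1.44 -0.    1.61  1.77]
-60 [0.2  0.1  1.44 0.   1.61 1.24]
-30 [ 0.2   0.1   1.44 -0.    1.61  0.72]
0 [ 0.2   0.1   1.44 -0.    1.61  0.2 ]
30 [ 0.2   0.1   1.44 -0.    1.61 -0.33]
60 [ 0.2   0.1   1.44  0.    1.61 -0.85]
90 [ 0.2   0.1   1.44 -0.    1.61 -1.38]
120 [ 0.2   0.1   1.44 -0.    1.61 -1.9 ]
150 [ 0.2   0.1   1.44 -0.    1.61 -2.42]
```

```bash
python3 - <<'E'
from h import *
arm.move_to([.57,.09,.26],down(0.)); arm.sleep(.3)
im,s=snap('wrist','w1.png'); print(s['time'],s['tool_pos'],s['contact_force'])
np.save('s1.npy',s,allow_pickle=True)
E
```

```text
3.9 [0.57005866 0.08967284 0.26000652] [-0.21330255  0.49339915  0.13022968]
```

View pics/w1.png

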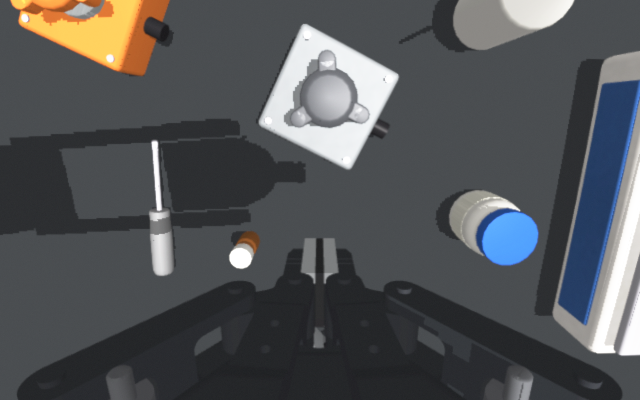

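The wrist view shows the station top's corners at about (305,24), (398,77), (349,169) and (259,122). The lobe ends are at (327,52), (293,121) and (368,117), and the dome centre is at (328,97). The vial (240,255), jar and bottle are all clear of the stop.

```bash
python3 - <<'E'
from h import *
s=np.load('s1.npy',allow_pickle=True).item(); im=cv2.imread('pics/w1.png')
g=cv2.inRange(cv2.cvtColor(im,cv2.COLOR_BGR2HSV),(0,0,170),(180,40,255)); g[185:]=0; g[:,:240]=0; g[:,410:]=0
cs,_=cv2.findContours(g,cv2.RETR_EXTERNAL,cv2.CHAIN_APPROX_NONE); c=max(cs,key=cv2.contourArea)
P=np.array([onz('wrist',p[0],.055,s)[:2] for p in cv2.convexHull(c)],np.float32)
print('top',cv2.minAreaRect(P))
A=np.mean([onz('wrist',p,.055,s) for p in((305,24),(398,77),(349,169),(259,122))],0); print('corners',A)
C=np.array(cv2.minAreaRect(P)[0])
for p in((327,52),(293,121),(368,117)):
    t=onz('wrist',p,.094,s)[:2]-C; print('lobe',np.hypot(*t),np.degrees(np.arctan2(t[1],t[0])))
print('dome',onz('wrist',(328,97),.098,s))
for p in((154,142),(160,275)): print('sd',onz('wrist',p,.01,s))
print('vial',onz('wrist',(240,257),.06,s))
E
```

```text
top ((0.5779469013214111, 0.16837447881698608), (0.1068652793765068, 0.10702189803123474), 63.373165130615234)
corners [0.57832484 0.16807646 0.055     ]
lobe 0.03835588736477769 92.24782697215392
lobe 0.03800972705931506 -147.71209977455788
lobe 0.039732441196164675 -24.876704337934445
dome [0.57744445 0.16886785 0.098     ]
sd [0.37379691 0.12260743 0.01      ]
sd [ 0.35919522 -0.05104925  0.01      ]
vial [ 0.48035213 -0.00178188  0.06      ]
```

```bash
python3 - <<'E'
from h import *
C=np.array([.578,.1685]); Q=down(np.radians(40))
arm.move_to([*C,.15],Q); arm.line_to([*C,.112],max_speed=.1); arm.sleep(.2)
f0=arm.sense()['contact_force']
for z in np.arange(.108,.0954,-.0015):
    arm.line_to([*C,z],max_speed=.05); s=arm.sense(); f=s['contact_force']-f0
    print(round(z,4),s['tool_pos'].round(4),f.round(1))
    if np.linalg.norm(f)>14: break
arm.sleep(.2); print(arm.sense()['contact_force']-f0)
arm.line_to([*C,.15],max_speed=.15); s=arm.sense(); print(s['time'],s['contact_force']-f0)
E
```

```text
0.108 [0.5778 0.1685 0.1077] [-0.   1.1  1.1]
0.1065 [0.5778 0.1685 0.1063] [0.1 0.8 0.4]
0.105 [0.5782 0.1686 0.1054] [-1.   0.2  4.2]
0.1035 [0.5781 0.1685 0.1033] [0.8 0.9 0.9]
0.102 [0.5777 0.1684 0.1015] [0.9 0.6 0.1]
0.1005 [0.5778 0.1684 0.1002] [ 0.1 -0.4  0.9]
0.099 [0.5779 0.1685 0.0988] [ 0.6  1.  -0.9]
0.0975 [0.5783 0.1685 0.0979] [0.1 0.1 2.9]
0.096 [0.5785 0.1686 0.0975] [-4.1  0.1 12. ]
[-4.35427384 -0.52369055 11.6073412 ]
8.2417 [ 0.60843757  0.65856638 -0.48336575]
```

Contact came at 0.1055, it snapped in, and the hard stop took 12 N at 0.0975, so the stop is latched. Now the twist, on the lobe at 93°.

```bash
python3 - <<'E'
from h import *
C=np.array([.578,.1685]); r=.041; z=.079
def pose(t): t=np.radians(t); return [C[0]+r*np.cos(t),C[1]+r*np.sin(t)],down(t-np.pi/2)
p,Q=pose(153); arm.move_to([*p,.15],Q); arm.line_to([*p,z],max_speed=.12); arm.sleep(.2)
s=arm.sense(); f0=s['contact_force']; print(s['time'],s['tool_pos'])
c=None
for t in np.arange(149,76,-4.):
    p,Q=pose(t); arm.line_to([*p,z],ori=Q,max_speed=.04); s=arm.sense(); f=s['contact_force']-f0
    a=np.radians(t); ft=f[1]*np.cos(a)-f[0]*np.sin(a)
    print(t,'tang',ft.round(1),'f',f.round(1),s['tool_pos'].round(4))
    if np.linalg.norm(f)>14: break
print(s['time'])
E
```

```text
9.6167 [0.54235604 0.18731933 0.08022365]
149.0 tang 0.3 f [-0.  -0.3  0.3] [0.5432 0.1898 0.0795]
145.0 tang 0.2 f [ 0.4 -0.5  0.4] [0.5445 0.192  0.0792]
141.0 tang 0.8 f [-0. -1. -0.] [0.5461 0.1943 0.079 ]
137.0 tang -0.6 f [0.3 0.6 0.1] [0.548  0.1964 0.079 ]
133.0 tang 0.4 f [-0.5 -0.1  0.5] [0.55   0.1984 0.079 ]
129.0 tang -0.4 f [ 0.3  0.2 -0.1] [0.5521 0.2003 0.079 ]
125.0 tang 0.6 f [-0.2 -0.7  0. ] [0.5544 0.202  0.079 ]
121.0 tang 0.3 f [-0.8  0.8  0.4] [0.5566 0.2036 0.0788]
117.0 tang 2.1 f [-2.5  0.2  0.1] [0.559  0.205  0.0788]
113.0 tang 2.5 f [-3.2  1.2  2.3] [0.5618 0.2064 0.079 ]
109.0 tang 0.7 f [-1.7  2.8  1.4] [0.5648 0.2075 0.0793]
105.0 tang 2.0 f [-3.   3.6  3.1] [0.5677 0.2084 0.0794]
101.0 tang 1.4 f [-2.4  5.4  4.6] [0.5705 0.2091 0.0795]
97.0 tang 1.3 f [-1.9  5.3  4.5] [0.5735 0.2096 0.0796]
93.0 tang 0.9 f [-1.2  5.5  3.3] [0.5765 0.2099 0.0796]
89.0 tang 1.7 f [-1.6  5.9  4.1] [0.5795 0.21   0.0797]
85.0 tang 0.6 f [-0.   6.1  4.4] [0.5825 0.2098 0.0798]
81.0 tang -0.6 f [1.5 6.  4.5] [0.5855 0.2094 0.0798]
77.0 tang 3.5 f [-1.9  7.4  4.8] [0.5877 0.2094 0.0797]
14.3667
```

```bash
python3 - <<'E'
from h import *
w,s=snap('wrist','w2.png'); sd,_=snap('side','s2.png'); print(s['contact_force'],s['time'])
a=cv2.resize(sd[150:290,200:360],None,fx=2.5,fy=2.5,interpolation=cv2.INTER_CUBIC)
b=w[50:400,100:500]; cv2.imwrite('pics/j2.png',np.hstack([a,b])[:,:,::-1])
E
```

```text
[-1.83156525  7.26003394  4.7322904 ] 14.3667
```

View pics/j2.png

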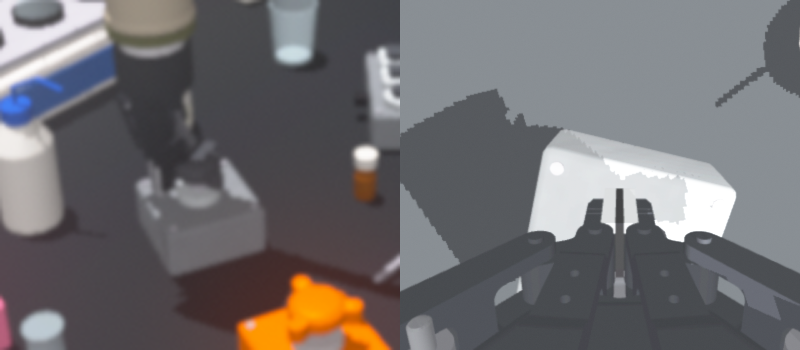

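The view is mostly blocked by the finger, but contact began at about 119° and stiffened at 77°, which fits the 0.75 rad hard stop. I'll back off and look.

```bash
python3 - <<'E'
from h import *
C=np.array([.578,.1685]); r=.041; z=.079
def pose(t,r=r): t=np.radians(t); return [C[0]+r*np.cos(t),C[1]+r*np.sin(t)],down(t-np.pi/2)
for t in (90,105,120,135,150):
    p,Q=pose(t,.042); arm.line_to([*p,z],ori=Q,max_speed=.08); print(t,arm.sense()['contact_force'].round(1))
arm.line_to([*p,.15]); arm.move_to([.57,.09,.26],down(0.)); arm.sleep(.3)
im,s=snap('wrist','w3.png'); sd,_=snap('side','s3.png'); print(s['time'],s['tool_pos'])
s0=cv2.imread('pics/side0.png')[:,:,::-1]
cr=lambda i:cv2.resize(i[195:265,245:315],(350,350),interpolation=cv2.INTER_CUBIC)
w1=cv2.imread('pics/w1.png')[:,:,::-1]
cw=lambda i:cv2.resize(i[15:180,250:410],(300,300))
cv2.imwrite('pics/j3.png',np.hstack([np.vstack([cw(w1),cw(im)]),np.vstack([cr(s0),cr(sd)])[:600]])[:,:,::-1])
E
```

```text
90 [-0.4  4.1  3.6]
105 [-0.1  5.5  2.2]
120 [-1.9  5.1  2.4]
135 [-0.4 -0.3 -0.7]
150 [-0.1 -0.2 -0.5]
18.2417 [0.56955832 0.09054192 0.25912898]
```

View pics/j3.png

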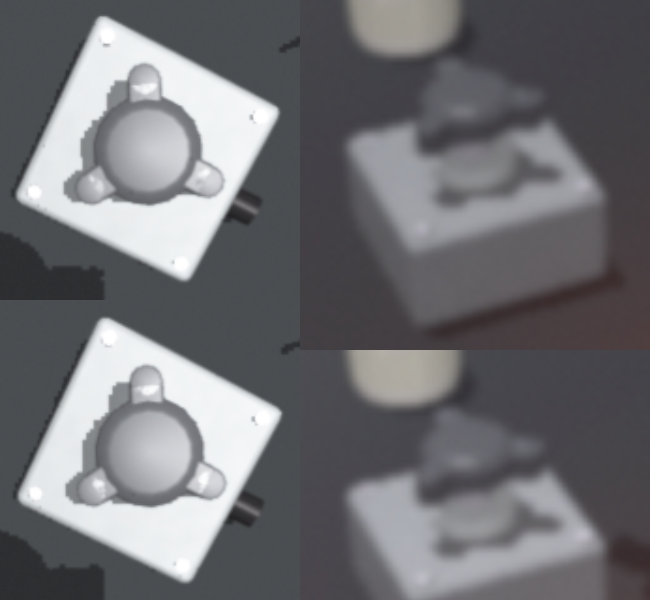

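Before (upper row) and after (lower row): the lobes are back at the same angles, and the head stands at the same height above the collar as at the start, so the stop is out. Next, the reset button.

```bash
python3 - <<'E'
from h import *
arm.move_to([.53,-.22,.26],down(0.)); arm.sleep(.3)
im,s=snap('wrist','w4.png'); np.save('s4.npy',s,allow_pickle=True); print(s['tool_pos'],s['time'])
E
```

```text
[ 0.53035413 -0.21913251  0.26001697] 19.8333
```

View pics/w4.png

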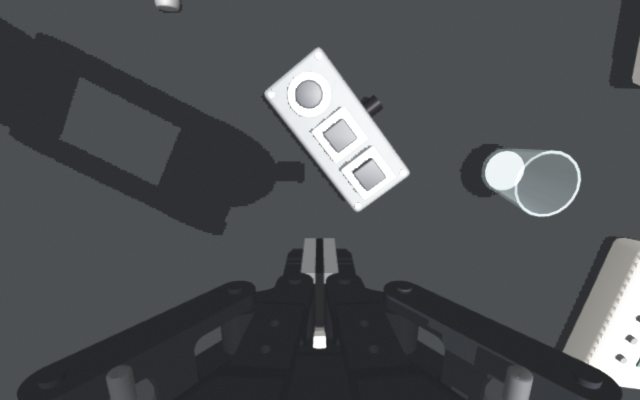

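The round button is at (309,94), and the square ones are at (341,135) and (368,174).

```bash
python3 - <<'E'
from h import *
s=np.load('s4.npy',allow_pickle=True).item()
P=[onz('wrist',p,.072,s) for p in((309,94),(341,135),(368,174))]; print(np.round(P,4),[np.linalg.norm(P[i]-P[0]).round(4) for i in(1,2)])
C=P[0][:2]; d=P[2]-P[0]; psi=np.arctan2(d[1],d[0])+np.pi/2; Q=down(psi); print('psi',psi)
arm.move_to([*C,.12],Q); arm.line_to([*C,.077],max_speed=.1); arm.sleep(.2); f0=arm.sense()['contact_force']
for z in np.arange(.074,.0629,-.0015):
    arm.line_to([*C,z],max_speed=.04); s=arm.sense(); f=s['contact_force']-f0
    print(round(z,4),s['tool_pos'].round(4),f.round(1))
    if f[2]>12: break
arm.sleep(.2); print((arm.sense()['contact_force']-f0).round(1))
arm.line_to([*C,.15]); arm.move_to([.53,-.22,.26],down(0.)); arm.sleep(.3)
w,s=snap('wrist','w5.png'); snap('top','t5.png'); print(s['time'],s['contact_force'])
E
```

```text
[[ 0.52   -0.136   0.072 ]
 [ 0.5514 -0.1747  0.072 ]
 [ 0.5795 -0.2135  0.072 ]] [np.float64(0.0497), np.float64(0.0977)]
psi 0.6542343898835999
0.074 [ 0.5199 -0.136   0.0739] [0.4 0.  0.3]
0.0725 [ 0.5199 -0.136   0.0724] [-0.2  1.4  0.9]
0.071 [ 0.5202 -0.1361  0.0711] [0.7 0.4 1.6]
0.0695 [ 0.5203 -0.1361  0.0696] [1.3 0.3 2.9]
0.068 [ 0.5202 -0.1361  0.0681] [1.6 0.8 4.1]
0.0665 [ 0.5203 -0.1361  0.0666] [2.1 0.9 3.9]
0.065 [ 0.5203 -0.1361  0.0659] [-2.9  1.  12.2]
[-3.2  1.7 10.4]
24.9333 [-0.46130856 -0.74324492  0.35142637]
```

The reset button bottomed out at 0.0659, about 6 mm down, with a 12 N hard stop. I'll take a final look before handing in.

```bash
python3 - <<'E'
from h import *
t=cv2.imread('pics/t5.png')[110:290,150:460]; t0=cv2.imread('pics/top0.png')[110:290,150:460]
w=[cv2.resize(cv2.imread('pics/'+f)[30:220,250:420],(268,300)) for f in('w4.png','w5.png')]
a=np.vstack([t0,t]); a=cv2.resize(a,(516,600)); cv2.imwrite('pics/j5.png',np.hstack([a,np.vstack(w)]))
E
```

```text
(no output)
```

View pics/j5.png

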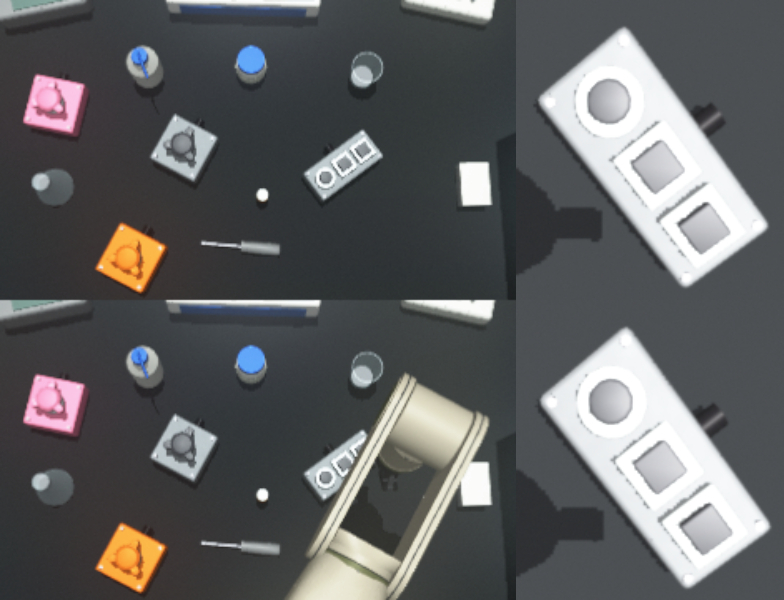

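Nothing has shifted between the before and after pictures, the stop is out at rest, and the buttons look the same as before.

```bash
python3 -c "
from plant import arm
arm.close_job(); print(arm.sense()['time'])"
```

```text
the job is handed in; nothing more can be done
the job is handed in; nothing more can be done
```

The stop check is done and handed in, about 25 s into the 58 s limit. No verdict was reported, and I had no direct reading of the joint values.

- **Stop pressed:** I pressed the grey stop with the shut fingers. It snapped in and met its hard stop at about z = 0.0975 with 12 N.
- **Stop twisted:** I pushed the lobe at 93° clockwise through about 42° (roughly 0.73 rad), with forces below about 10 N, then backed off. Pictures taken afterwards show the head at its original height and angle.
- **Reset pressed:** I pressed the round button about 6 mm to its hard stop with 12 N, then released it.

**Last checks:** the before and after pictures show both square buttons and all the bystanders in view unmoved, and the arm clear of everything. The box with the white lid was partly hidden by the arm in the last top view, but its visible part had not moved.

**Odd reading:** the force during the twist was mostly radial and upward relative to the finger, not tangential. I put this down to contact on the lobe's rounded end. The picture taken mid-twist was blocked by the finger, so the pop-out was confirmed only afterwards.

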